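# Refit two interlocking rosette blocks in a restored panel

## Task

Refit the two loose carved rosette blocks in the empty recess of the dark panel, carved side up, so that they interlock with the panel and with each other. Each goes home in only one of its two end-for-end positions, so feel for the fit: if it stops proud, lift it, turn it half round and try again, until both lie fully flush with the panel; leave the cup, the jar and the brush where they are.

Things in the scene. Friction and masses are not known exactly. Their poses are not given: they have to be found in the camera images.
- panel: Dark wooden panel fixed on the table, 170 (x) x 208 (y) mm, 24 mm thick. Origin: centre of the underside, z up. One recess open to above, 16 mm deep (floor 8 mm above the table), x -55..55. In y it is two places that join at y = 0 with no wall between: y 0..64 for block_tabs, y -72..0 for block_sockets.
- edge_socket (a point): Panel point (0, 64, 24) mm, on the panel's top face, middle of the recess edge beside the place for block_tabs. Here the edge has a T-shaped socket that takes a tab of block_tabs: neck 20 mm wide and 7 deep, then head 36 wide and 9 deep.
- edge_tab (a point): Panel point (0, -72, 24) mm, on the panel's top face, middle of the recess edge beside the place for block_sockets. Here a fixed T-shaped tab (neck 20 wide and 7 long, head 36 wide and 9 long) juts into the recess and enters a socket of block_sockets.
- seat_tabs (a point): Centre of the recess floor in the place for block_tabs: panel (0, 32, 8) mm, axes as the panel's. On the floor at x = +36 and -36 mm from here are two 12 mm round dowels: one is trimmed flush, the other stands 8 mm up; which one varies and is not tracked. Home: block origin here, its x axis along the panel's x, one way or the other.
- seat_sockets (a point): Centre of the recess floor in the place for block_sockets: panel (0, -36, 8) mm, axes as the panel's. It has two dowels like those at seat_tabs, one flush and one standing 8 mm up, drawn separately. Home: block origin here, its x axis along the panel's x, one way or the other.
- block_tabs: Loose wooden block, about 0.13 kg, base 108 (x) x 62 (y) x 16 mm, a T-shaped tab in the middle of each long side (94 mm over both; neck 18 wide, head 34). On top in the middle a square boss to grip, 34 x 34 mm, 16 to 40 mm above the underside, faces square to the block's x and y. Origin: centre of the underside, z up. Both ends look the same from above.
- pocket_tabs (a point): Under block_tabs, on its underside 36 mm from the middle towards its +x: centre of its only pocket, 20 x 20 mm, 10 deep, which must come over the standing dowel. Wrong way round the block stops on the dowel, up to 8 mm proud; caught on the rim it stops 16 mm proud. In its place it has about 1 mm of clearance all round.
- block_sockets: Loose wooden block, about 0.13 kg, base 108 (x) x 70 (y) x 16 mm, a T-shaped socket in the middle of each long side (mouth 22 mm wide, inside 38 wide, 16 deep). Same square boss on top to grip, 34 x 34 mm, 16 to 40 mm above the underside. Origin: centre of the underside, z up. When both are home the bosses are 68 mm apart, centres, along the panel's y.
- pocket_sockets (a point): Under block_sockets, on its underside 36 mm from the middle towards its +x: centre of its only pocket, 20 x 20 mm, 10 deep, which must come over the standing dowel. Clearance and stops as for block_tabs.
- brush_cup: Bystander: terracotta cup, 76 mm wide and 100 mm tall, with brushes up to about 235 mm high. Origin: centre of the underside.
- varnish: Bystander: jar, 60 mm wide and 130 mm tall. Origin: centre of the underside.
- flat_brush: Bystander: brush lying on the table. Origin: at its middle, on the table; its x axis runs along it.

How it is judged:
At the end, for the whole second after the job is handed in: Both blocks rest, carved side up, in their places in the panel: origin within 4 mm of the seat sideways and less than 2 mm above it, tilted less than 0.03 rad, their long axis within 0.06 rad of the panel's x, at rest (horizontal distance between block_tabs and seat_tabs below 0.004 m and z of block_tabs in the frame of seat_tabs below 0.002 m and angle between each of block_tabs, block_sockets's own z axis and vertical below 0.03 rad and angle between the x axis of block_tabs and the x axis of seat_tabs, either way round below 0.06 rad and linear speed of each of block_tabs, block_sockets below 0.01 m/s and horizontal distance between block_sockets and seat_sockets below 0.004 m and z of block_sockets in the frame of seat_sockets below 0.002 m and angle between the x axis of block_sockets and the x axis of seat_sockets, either way round below 0.06 rad); the robot touches nothing.
It fails at once if the brush cup is moved more than 30 mm or tipped (distance of brush_cup from where it was at the start of the episode above 0.03 m or angle between brush_cup's own z axis and vertical above 0.4 rad).
It fails at once if the jar is moved more than 30 mm or tipped (distance of varnish from where it was at the start of the episode above 0.03 m or angle between varnish's own z axis and vertical above 0.4 rad).
It fails at once if the flat brush is moved more than 30 mm (distance of flat_brush from where it was at the start of the episode above 0.03 m).
It also fails if it takes over 72 s, if anything falls off the work surface, if the arm or the gripper's body presses on something with over 40 N, if the wrist force passes 120 N, or if a joint passes its speed limit or range.

## Robot

A 6-joint arm with a two-finger parallel gripper is mounted at the origin on the work surface. World frame = base frame: x ahead of the robot, y to its left, z up, the work surface at z = 0. Lengths are in m, angles in rad, forces in N, time in s.
With the tool pointing down it reaches from about 0.35 to 0.925 m from the base axis. Payload 6.4 kg.
Tool frame: the origin (TCP) lies at the centre of the arm's flange, where the gripper is bolted on; the fingertips stand 173 mm ahead of it and the grasp point (between the pads) lies ctrl.grasp_offset ahead of it (ctrl.grasp_offset is the distance from the TCP to the grasp point, in m); z points along the fingers, y is the line along which they close (so a half turn about z gives the same grasp; the last joint's range is limited). The gripper opens to 85 mm and grips with 20 to 120 N. Pads are 22 mm wide; open, the fingers measure 114 mm over their backs; the gripper's body (76 mm by 85 mm) begins 54 mm behind the grasp point. The pads swing forward as they close: fully open they stand 13 mm farther back than shut.
Start: joints at [0.981, 0.245, 1.558, -0, 1.339, -0.174], TCP at [0.263, 0.595, 0.405] pointing down, gripper open.
Joint ranges: [-3.13, 3.13], [-1.02, 2.26], [0.13, 2.54], [-0.95, 4.09], [0.21, 2.88], [-2.74, 2.74]. Speed limits (rad/s): [2.57, 2.57, 3.14, 3.14, 3.14, 3.14].

## Interface

Orientations are given as a 3x3 rotation matrix whose columns are the frame's x, y, z axes.
In Python, from station import ctrl gives the robot as it stands.
- The arm moves only by the shell command python3 jog.py 'ROWS' [OPENING]. ROWS is a JSON list of rows, 1 to 5 of them, each an object with the fields x, y, z (the shift in m), drx, dry, drz (a rotation vector in rad); a field left out counts as zero; each row is the pose to reach, as a shift and turn from the pose commanded when the command began, along the tool's axes at that moment; what a row does not reach only later rows make up. A row lasts 1/10 s, in which the tool goes at most 0.05 m and 0.15 rad, less where a joint would pass 70% of its speed; a pose out of reach is approached as far as the arm can. OPENING is the finger opening in m, set as the command begins (- or left out keeps the last). The fingers move at their own pace and stop on an object; the grip force is fixed at half the most. Time passes only in rows, so rows that do not move let the fingers close. It prints the time, the measured TCP pose, the force, the opening and the grip force at its end. Input that does not fit is refused with a message, and nothing moves.
- ctrl.observe(): the state, without advancing time (a new reading comes with each control period).
- ctrl.read_camera(name): name is "scene" or "side" or "wrist"; returns a dict with "pixels" (420x560x3 uint8, red, green, blue), "vertical_fov" (degrees; the focal length in pixels is half the picture's height over the tangent of half this angle, whatever the lens; pixels are square), "cx", "cy" (the principal point, pixels), "rvec" (rotation vector, rad) and "tvec" (3), from world to camera coordinates, as OpenCV has them. Camera axes: x right, y down, z forward; pixel columns grow to the right and rows downward; lengths in m; the calibration is good to about 2 mm. A picture is of the moment at which its call begins. There is no depth.
- ctrl.job_done(): hands the job in; it is judged then, once.
The state is a dict: "t": time; "joints": joint angles; "qd": joint speeds; "joint_torque": joint torques, N m; "position": TCP position; "ee_rot": TCP orientation; "force": force on the tool from outside, world axes, zero at the start; "wrist_torque": the same for the moment, N m; "grip_width": finger opening in m; "grasp_force": force on a finger pad.
Only numpy, scipy, OpenCV 4.12 (cv2) and the standard library are available. Lean on these libraries where they do the work, as an engineer would, in place of code of your own. Each camera call takes 0.05 s, during which the arm holds its last target. There are 200 camera calls.

## Working session

There is one attempt and no reset: what is moved stays moved. The work goes in short steps, Python scripts to look and compute and a shell command to move; the robot and the scene stay as the last step left them, time stands still between calls to the robot, and variables do not carry over. Pictures are saved under pics/ and viewed, at most 10 in all, crops included, and the job is handed in when it is done.

```bash
ls; mkdir -p pics; python3 - <<'E'
from station import ctrl
import cv2
for n in("scene","side","wrist"):
    c=ctrl.read_camera(n);cv2.imwrite(f"pics/{n}0.png",c["pixels"][:,:,::-1]);print(n,c["vertical_fov"],c["cx"],c["cy"],c["rvec"],c["tvec"])
o=ctrl.observe();print(o,ctrl.grasp_offset)
E
```

```text
jog.py
pics
station.py
scene 52.10046561831873 271.0313327427841 212.12631387289196 [ 1.33591797  2.41693726 -0.72653801] [ 0.34838879 -0.39252569  1.16941622]
side 55.81328523476961 284.2065976004029 209.90772914876632 [ 0.63262952 -2.73717792  1.00744559] [0.52904997 0.25220014 0.85581601]
wrist 67.7630253156263 277.23992742173215 210.9264785394991 [-2.42587058 -1.58059696 -0.22540601] [-0.64933848 -0.03622145  0.37834802]
{'t': 0.15, 'joints': array([ 9.80921949e-01,  2.45621324e-01,  1.55872894e+00,  1.15481139e-05,
        1.33870243e+00, -1.74144941e-01]), 'qd': array([ 0.00081344, -0.00108835, -0.0053627 , -0.00112336,  0.00127412,
       -0.00012489]), 'joint_torque': array([-8.11509235e-04, -4.29990220e+01, -3.26550186e+01, -2.10239837e-04,
        3.54812510e-03, -7.24560209e-06]), 'position': array([0.26242959, 0.59447861, 0.40385668]), 'ee_rot': array([[-9.14820791e-01,  4.03859190e-01, -8.21498673e-04],
       [ 4.03859939e-01,  9.14820033e-01, -1.20706084e-03],
       [ 2.64040828e-04, -1.43601476e-03, -9.99998934e-01]]), 'force': array([-0.13236826,  0.19746207,  0.03741049]), 'wrist_torque': array([-0.01260155,  0.01402279,  0.07179082]), 'grasp_force': 0.0, 'grip_width': 0.08524346085188352} 0.1547
```

View pics/scene0.png

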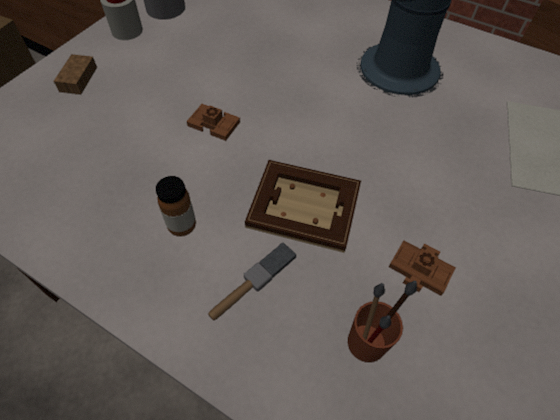

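View pics/side0.png

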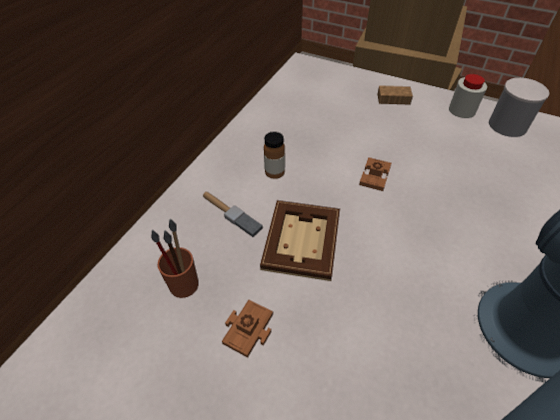

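The scene view shows block_tabs near (423,265), beside the cup (375,335). block_sockets is near (213,120), the panel is around (304,204), and the jar is at (177,205). The side view shows the same layout: tabs (248,325), sockets (376,172), panel (302,238). Next I'll get coarse positions and look at an enlarged crop.

```bash
cat > h.py <<'E'
import cv2,numpy as np
from station import ctrl
def ray(c,uv,z):
    f=210/np.tan(np.radians(c["vertical_fov"])/2)
    R=cv2.Rodrigues(np.array(c["rvec"],float))[0]; t=np.array(c["tvec"],float)
    uv=np.atleast_2d(np.array(uv,float))
    d=np.c_[(uv[:,0]-c["cx"])/f,(uv[:,1]-c["cy"])/f,np.ones(len(uv))]@R
    o=-R.T@t
    return (o+d*((z-o[2])/d[:,2])[:,None])[:,:2]
def grab(n,name=None,crop=None,k=1):
    c=ctrl.read_camera(n); im=c["pixels"][:,:,::-1].copy()
    if name:
        x0,y0,x1,y1=crop or (0,0,560,420)
        cv2.imwrite(f"pics/{name}.png",cv2.resize(im[y0:y1,x0:x1],None,fx=k,fy=k,interpolation=cv2.INTER_CUBIC))
    return c,im
def delta(x,y,z=None,yaw=None):
    """shift in tool axes to bring TCP over world x,y(,z)"""
    o=ctrl.observe();p=o["position"];w=np.array([x,y,p[2] if z is None else z])-p
    return o["ee_rot"].T@w
E
python3 - <<'E'
from h import *
cs,im=grab("scene"); cd,im2=grab("side")
for nm,a,b,z in[("tabs",(426,260),(248,322),.04),("sock",(213,117),(377,167),.04),("panel",(304,204),(302,238),.02),("cup",(372,345),(180,280),.02),("jar",(178,228),(275,172),0.02),("brush",(252,281),(232,214),0)]:
    print(nm,ray(cs,a,z).round(3),ray(cd,b,z).round(3))
a=cv2.resize(im[150:260,235:375],None,fx=5,fy=5,interpolation=2);b=cv2.resize(im2[190:290,250:355],None,fx=5,fy=5,interpolation=2)
cv2.imwrite("pics/panel.png",np.clip(a*1.6,0,255))
E
python3 jog.py '[{}]'
```

```text
tabs [[0.545 0.27 ]] [[0.539 0.272]]
sock [[ 0.454 -0.287]] [[ 0.44  -0.294]]
panel [[0.543 0.01 ]] [[0.533 0.013]]
cup [[0.736 0.252]] [[0.736 0.244]]
jar [[ 0.729 -0.175]] [[ 0.7   -0.167]]
brush [[0.739 0.008]] [[0.74  0.008]]
t: 0.35
position: [0.2625, 0.5946, 0.4044]
ee_rot: [[-0.915, 0.404, -0.0], [0.404, 0.915, -0.0], [0.0, -0.0, -1.0]]
force: [0.2, -0.3, 0.1]
grip_width: 0.0855
grasp_force: 0.0[ WARN:0@0.808] global loadsave.cpp:1063 imwrite_ Unsupported depth image for selected encoder is fallbacked to CV_8U.
```

View pics/panel.png

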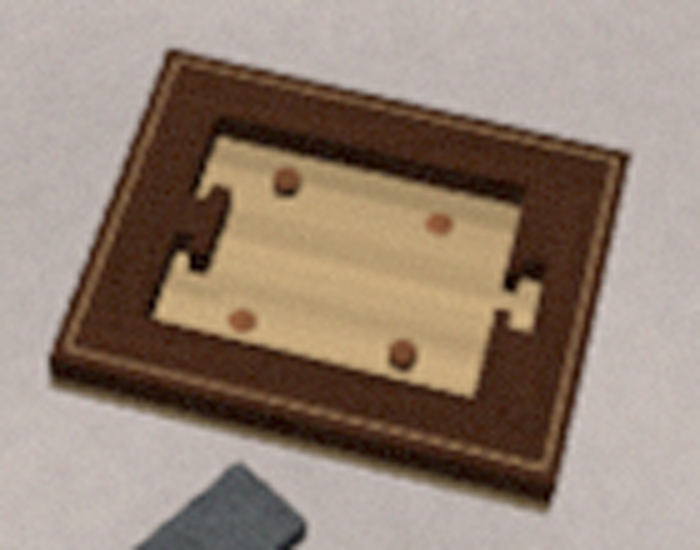

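The crop shows the standing dowels at (287,180), on the sockets side near the robot, and at (403,352), on the tabs side away from it. The flush dowels are at (440,222) and (242,320). The fixed tab is on the left (-y) and the edge socket is on the right (+y).

```bash
python3 - <<'E'
from h import *
o=ctrl.observe();c=ctrl.read_camera("wrist");R=cv2.Rodrigues(np.array(c["rvec"],float))[0];p=-R.T@np.array(c["tvec"])
print("cam world",p,"look",R[2],"cam in tool",o["ee_rot"].T@(p-o["position"]))
print(delta(.50,.271).round(3),delta(.543,.271).round(3))
# panel outer corners from crop (scene px = 235+u/5, 150+v/5)
q=np.array([(172,52),(629,155),(548,472),(60,355)])/5+[235,150]
w=ray(c:=ctrl.read_camera("scene"),q,.024);print(w.round(4),w.mean(0));print(np.degrees(np.arctan2(*(w[1]-w[0])[::-1])),np.linalg.norm(w-np.roll(w,1,0),axis=1))
E
```

```text
cam world [0.19744745 0.62294666 0.37399222] look [ 0.25658858 -0.1121449  -0.95999262] cam in tool [ 0.070973   -0.00033228  0.03043902]
[-0.348 -0.2    0.   ] [-0.387 -0.183  0.   ]
[[ 0.4843 -0.1124]
 [ 0.4282  0.0843]
 [ 0.5867  0.125 ]
 [ 0.6432 -0.0657]] [0.53560053 0.00782656]
105.9044551052881 [0.1656701  0.20451512 0.16366124 0.19885327]
```

```bash
python3 jog.py '[{"x": -0.04, "y": -0.018}, {"x": -0.08, "y": -0.036}, {"x": -0.12, "y": -0.055}, {"x": -0.16, "y": -0.075}, {"x": -0.2, "y": -0.095}]' >/dev/null; python3 jog.py '[{"x": -0.04, "y": -0.018}, {"x": -0.08, "y": -0.036}, {"x": -0.12, "y": -0.055}, {"x": -0.16, "y": -0.075}, {"x": -0.17, "y": -0.085}]'; python3 jog.py '[{}, {}]'
python3 - <<'E'
from h import *
c,im=grab("wrist","w1")
E
```

```text
t: 1.45
position: [0.5305, 0.2776, 0.4049]
ee_rot: [[-0.913, 0.408, 0.001], [0.408, 0.913, -0.0], [-0.001, -0.0, -1.0]]
force: [0.1, 0.3, 0.2]
grip_width: 0.0851
grasp_force: 0.0
t: 1.65
position: [0.5278, 0.2811, 0.4047]
ee_rot: [[-0.915, 0.404, -0.0], [0.404, 0.915, 0.0], [0.001, 0.0, -1.0]]
force: [-0.9, 0.7, 0.4]
grip_width: 0.0851
grasp_force: 0.0
```

View pics/w1.png

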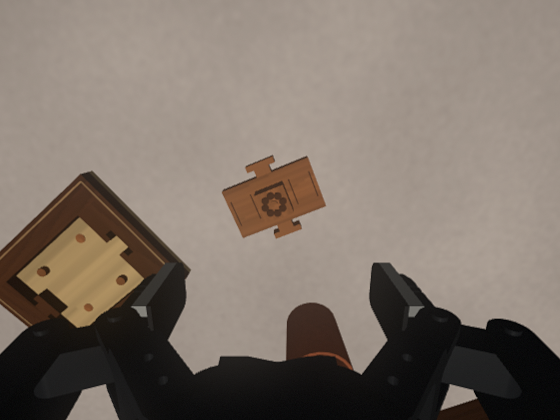

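The wrist view shows block_tabs with its boss centre near (273,203) and base-top corners (223,190), (308,157), (326,206) and (242,237). The panel is on the left and the cup is behind the gripper at the bottom, around (320,345).

```bash
cat >> h.py <<'E'
def blockpose(n="wrist",box=(0,0,560,420),name=None,k=1):
    """orange block outline (base-top plane z=16mm): centre by opposite corners & yaw"""
    c,im=grab(n,name,box,k); hsv=cv2.cvtColor(im,cv2.COLOR_BGR2HSV)
    m=cv2.inRange(hsv,(3,90,60),(18,255,255)); M=np.zeros_like(m); x0,y0,x1,y1=box; M[y0:y1,x0:x1]=m[y0:y1,x0:x1]
    cn=max(cv2.findContours(M,cv2.RETR_EXTERNAL,cv2.CHAIN_APPROX_NONE)[0],key=cv2.contourArea)
    w=ray(c,cn[:,0],.016)
    r=cv2.minAreaRect((w*1000).astype(np.float32)); return w,r,cv2.boundingRect(cn)
E
python3 - <<'E'
from h import *
w,r,b=blockpose("wrist",(190,130,350,260));print(r,b)
c=ctrl.read_camera("wrist")
q=ray(c,[(223,190),(308,157),(326,206),(242,237)],.016);print(q.round(4),q.mean(0),ray(c,(273,204),.04))
for a,b_ in((0,1),(3,2)):d=q[b_]-q[a];print(np.degrees(np.arctan2(d[1],d[0])),np.linalg.norm(d))
print(ctrl.observe()["ee_rot"].round(4))
# panel
print(ray(c,[(83,174),(187,270)],.024))
E
```

```text
((542.6669921875, 270.0929260253906), (107.6292953491211, 94.6701889038086), 88.19926452636719) (222, 157, 103, 82)
[[0.5092 0.2208]
 [0.5137 0.3263]
 [0.5758 0.3241]
 [0.5711 0.2158]] [0.54247543 0.27173328] [[0.54247874 0.27029577]]
87.53211116586624 0.10559653032479406
87.51501693916947 0.10837599040191843
[[-9.156e-01  4.020e-01 -2.000e-04]
 [ 4.020e-01  9.156e-01  2.000e-04]
 [ 2.000e-04  1.000e-04 -1.000e+00]]
[[0.42816149 0.08666249]
 [0.58062034 0.13707542]]
```

```bash
python3 jog.py '[{"x": -0.01, "z": 0.02, "drz": 0.15}, {"x": -0.018, "y": -0.004, "z": 0.05, "drz": 0.3}, {"x": -0.018, "y": -0.004, "z": 0.07, "drz": 0.45}, {"x": -0.018, "y": -0.004, "z": 0.09, "drz": 0.6}, {"x": -0.018, "y": -0.004, "z": 0.1, "drz": 0.75}]' >/dev/null; python3 jog.py '[{"drz": 0.15}, {"drz": 0.3}, {"drz": 0.442}, {"drz": 0.442}, {"drz": 0.442}]';python3 - <<'E'
from h import *
w,r,b=blockpose("wrist",(60,10,500,320),"w2");print(r,b)
o=ctrl.observe();R=o["ee_rot"];print(o["position"],np.degrees(np.arctan2(R[1,1],R[0,1])),delta(.5426,.2705,.191),o["joints"])
E
```

```text
t: 2.8
position: [0.5427, 0.2704, 0.3048]
ee_rot: [[0.033, 0.999, 0.0], [0.999, -0.033, 0.0], [0.0, 0.0, -1.0]]
force: [1.2, 0.1, -0.2]
grip_width: 0.0854
grasp_force: 0.0
((542.8536987304688, 270.250732421875), (107.99293518066406, 93.82125091552734), 88.1154556274414) (222, 142, 111, 123)
[0.54282457 0.27021152 0.30474238] -1.918778744632276 [ 0.00027368 -0.00023645  0.1137424 ] [2.75086812e-01 2.52061610e-01 1.74302850e+00 5.84916999e-05
 1.14646392e+00 3.08551737e-01]
```

View pics/w2.png

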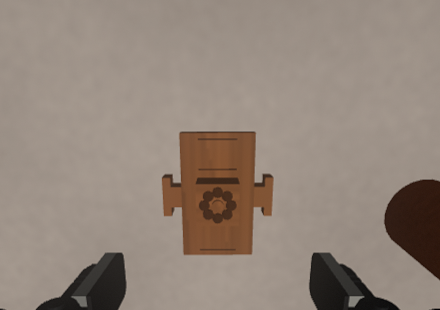

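The picture shows block_tabs centred between the fingers and square to them, with the cup well off to the right. I'll descend and grip.

```bash
python3 jog.py '[{"z": 0.04}, {"z": 0.08}, {"z": 0.105}, {"z": 0.114}, {"z": 0.114}]' >/dev/null; python3 jog.py '[{}, {}, {}, {}, {}]' 0.02;python3 jog.py '[{}, {}, {}]' ; python3 jog.py '[{"z": -0.02}, {"z": -0.05}, {"z": -0.08}, {"z": -0.1}, {"z": -0.1}]'
```

```text
t: 3.85
position: [0.5439, 0.2698, 0.1922]
ee_rot: [[0.037, 0.999, 0.003], [0.999, -0.037, 0.001], [0.001, 0.003, -1.0]]
force: [0.2, 0.8, 6.2]
grip_width: 0.033
grasp_force: 62.5
t: 4.15
position: [0.5439, 0.2698, 0.1922]
ee_rot: [[0.037, 0.999, 0.002], [0.999, -0.037, 0.001], [0.001, 0.002, -1.0]]
force: [-1.1, -0.0, 6.5]
grip_width: 0.0328
grasp_force: 62.5
t: 4.65
position: [0.5441, 0.2699, 0.294]
ee_rot: [[0.037, 0.999, 0.006], [0.999, -0.037, 0.002], [0.002, 0.006, -1.0]]
force: [0.2, -0.6, -0.9]
grip_width: 0.0327
grasp_force: 61.6
```

```bash
python3 jog.py '[{"x": -0.03, "y": -0.006, "z": -0.012, "drz": 0.14}, {"x": -0.06, "y": -0.012, "z": -0.024, "drz": 0.28}, {"x": -0.09, "y": -0.018, "z": -0.036, "drz": 0.42}, {"x": -0.12, "y": -0.024, "z": -0.048, "drz": 0.56}, {"x": -0.15, "y": -0.03, "z": -0.06, "drz": 0.7}]' >/dev/null; python3 - <<'E'
from h import *
o=ctrl.observe();R=o["ee_rot"];print(o["position"],np.degrees(np.arctan2(R[1,1],R[0,1])),delta(.478,-.008,.4))
E
```

```text
[0.50666432 0.11966956 0.34902948] -42.5476637998461 [-0.11355338  0.06509838 -0.05086242]
```

```bash
python3 jog.py '[{"x": -0.03, "y": 0.017, "z": -0.014, "drz": 0.14}, {"x": -0.06, "y": 0.034, "z": -0.028, "drz": 0.28}, {"x": -0.09, "y": 0.05, "z": -0.04, "drz": 0.42}, {"x": -0.113, "y": 0.065, "z": -0.05, "drz": 0.56}, {"x": -0.113, "y": 0.065, "z": -0.05, "drz": 0.56}]' >/dev/null; python3 jog.py '[{}, {}]';python3 - <<'E'
from h import *
grab("wrist","w3")
E
```

```text
t: 5.85
position: [0.4796, -0.006, 0.3991]
ee_rot: [[0.962, 0.272, -0.003], [0.272, -0.962, 0.001], [-0.002, -0.002, -1.0]]
force: [-0.0, 0.4, -1.2]
grip_width: 0.0329
grasp_force: 61.6
```

View pics/w3.png

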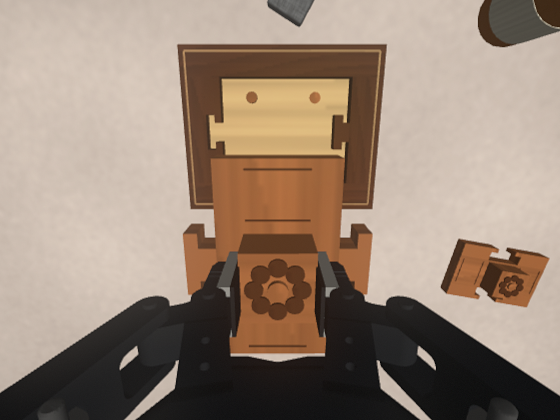

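The wrist view shows the panel top with corners (178,45), (386,45), (372,208) and (191,208). The held block's far end is at (211,157)-(343,157), and block_sockets is at the right around (495,273).

```bash
cat >> h.py <<'E'
def panelrect(box):
    c,im=grab("wrist"); v=cv2.cvtColor(im,cv2.COLOR_BGR2HSV)[:,:,2]; x0,y0,x1,y1=box
    m=np.zeros_like(v); m[y0:y1,x0:x1]=(v[y0:y1,x0:x1]<125)*255
    cn=max(cv2.findContours(m,cv2.RETR_EXTERNAL,cv2.CHAIN_APPROX_NONE)[0],key=cv2.contourArea)
    return cv2.minAreaRect((ray(c,cn[:,0]+0.0,.024)*1000).astype(np.float32)),cv2.boundingRect(cn)
E
python3 - <<'E'
from h import *
r,b=panelrect((165,33,400,209));print(r,b)
c,im=grab("wrist")
q=ray(c,[(178.5,45),(385.5,45),(372,208),(191,208)],.024);print(q.round(4),q.mean(0));
for i,j in((0,1),(3,2),(3,0),(2,1)):d=q[j]-q[i];print(np.degrees(np.arctan2(d[1],d[0])),np.linalg.norm(d))
o=ctrl.observe();R=o["ee_rot"];print(o["position"],np.degrees(np.arctan2(R[1,1],R[0,1])),o["joints"][5])
e=ray(c,[(211,157),(343,157)],.2229)-o["position"][:2];print("block end in tool",e@R[:2,:2])
w,r,b=blockpose("wrist",(430,225,560,320));print(r,b)
g=cv2.cvtColor(im,cv2.COLOR_BGR2GRAY);print(g[60:66,170:190],g[36:52,280])
print(g[80,205:235],g[80,340:360])
E
```

```text
((536.7398071289062, 6.366729736328125), (154.9773406982422, 194.09449768066406), 15.815574645996094) (185, 52, 194, 151)
[[ 0.5897  0.128 ]
 [ 0.6457 -0.0702]
 [ 0.4839 -0.1169]
 [ 0.4273  0.0827]] [0.53665837 0.0058712 ]
-74.23727585290112 0.20596524987451093
-74.18012932753759 0.2073987923285768
15.592363181061334 0.16859151836280553
16.079904708391332 0.16838649477096665
[ 0.47978568 -0.0058002   0.39981539] -74.21228625086997 1.0462641889171596
block end in tool [[ 0.05419062 -0.03079474]
 [ 0.05420389  0.03035197]]
((443.1224060058594, -295.27099609375), (73.14602661132812, 117.97327423095703), 5.189849853515625) (441, 240, 107, 67)
[[197 198 200 201 201 201 200 204 184  66  73  74  77 109 148 118  71  74
   74  75]
 [198 199 200 201 201 201 201 203 184  66  74  75  75 103 151 128  71  75
   75  75]
 [197 199 200 201 202 201 201 203 187  82  74  76  74  99 153 135  71  76
   75  76]
 [198 199 200 200 202 201 200 203 187  93  75  77  75 100 153 134  75  76
   76  76]
 [197 199 200 200 201 202 201 203 187  93  74  76  75  96 144 135  81  75
   77  77]
 [198 198 199 200 201 200 200 203 189 110  72  76  75  92 137 137  85  74
   75  75]] [191 190 190 188 187 188 189 194 149  82  70  70  69  76 120 145]
[ 70  71  69  70  70  70  70  70  69  69  70  69  70  68  59  48  88 164
 188 186 185 186 187 185 187 185 186 186 186 187] [175 175 175 174 175 174 175 178 163  59  41  45  57  67  67  67  69  71
  70  71]
```

```bash
python3 jog.py '[{"x": 0.03, "y": -0.014, "z": 0.02}, {"x": 0.058, "y": -0.028, "z": 0.06}, {"x": 0.058, "y": -0.028, "z": 0.1}, {"x": 0.058, "y": -0.028, "z": 0.14}, {"x": 0.058, "y": -0.028, "z": 0.17}]' >/dev/null; python3 jog.py '[{"z": 0.004}, {"z": 0.004}, {"z": 0.004}]';python3 - <<'E'
from h import *
o=ctrl.observe();R=o["ee_rot"];print(o["position"],np.degrees(np.arctan2(R[1,1],R[0,1])),delta(.5280,.0369))
r,b=panelrect((0,0,560,100)); print(r,b)
grab("wrist","w4")
E
```

```text
t: 6.85
position: [0.5291, 0.0361, 0.2287]
ee_rot: [[0.963, 0.271, 0.003], [0.271, -0.963, -0.001], [0.003, 0.001, -1.0]]
force: [-0.0, 0.1, -0.6]
grip_width: 0.0328
grasp_force: 61.5
[0.5291218  0.03609991 0.22865446] -74.29054585334463 [-8.63258405e-04 -1.07394637e-03 -4.26823459e-06]
((651.4365234375, 34.68043518066406), (36.589683532714844, 20.303590774536133), 75.70064544677734) (307, 0, 68, 61)
```

View pics/w4.png

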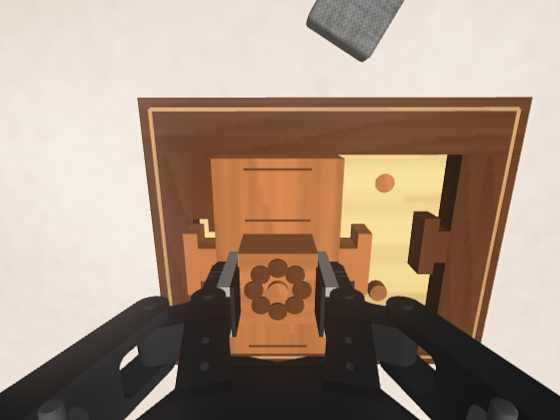

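Close over the recess, the panel's far corners are at (138,97) and (531,97). The recess far edge is at row 154, and its right end is near (461,155).

```bash
python3 - <<'E'
from h import *
c,im=grab("wrist")
q=ray(c,[(138,97.5),(531,97.5),(461.5,154.5),(400,154.5)],.024);print(q.round(4));d=q[1]-q[0]
print(np.linalg.norm(d),np.degrees(np.arctan2(d[1],d[0]))+90)
u=np.array([np.cos(np.radians(15.8)),np.sin(np.radians(15.8))]);v=np.array([-u[1],u[0]])
m=(q[0]+q[1])/2; ctr=m-.085*u;print("centre",ctr, "seat",ctr+.032*v,"sockets seat",ctr-.036*v)
print("recess x",(q[2:]-ctr)@u,"y",(q[2]-ctr)@v)
o=ctrl.observe();R=o["ee_rot"];z=o["position"][2]-.1922+.016
e=ray(c,[(211,157.5),(343.5,157.5)],z)-o["position"][:2];print("block end in tool",e@R[:2,:2])
E
```

```text
[[ 0.5895  0.1286]
 [ 0.6456 -0.0707]
 [ 0.6083 -0.0481]
 [ 0.5991 -0.0153]]
0.20705942409632633 15.694576846411039
centre [0.5357573  0.00580257] seat [0.52704434 0.03659355] sockets seat [ 0.54555939 -0.02883728]
recess x [0.05516054 0.05522803] y -0.07163418615613816
block end in tool [[ 0.05515065 -0.03021597]
 [ 0.05514318  0.03123418]]
```

```bash
python3 jog.py '[{"x": -0.0023, "y": -0.0013}, {"x": -0.0023, "y": -0.0013, "z": 0.006}, {"x": -0.0023, "y": -0.0013, "z": 0.01}, {"x": -0.0023, "y": -0.0013, "z": 0.012}, {"x": -0.0023, "y": -0.0013, "z": 0.014}]';  python3 jog.py '[{"z": 0.001}, {"z": 0.002}, {"z": 0.003}, {"z": 0.004}]'
```

```text
t: 7.5
position: [0.5264, 0.0367, 0.2146]
ee_rot: [[0.963, 0.27, -0.0], [0.27, -0.963, 0.0], [-0.0, -0.0, -1.0]]
force: [-4.8, 2.5, 12.1]
grip_width: 0.0329
grasp_force: 63.1
t: 7.9
position: [0.5277, 0.0367, 0.2116]
ee_rot: [[0.963, 0.269, 0.006], [0.269, -0.963, 0.0], [0.006, 0.001, -1.0]]
force: [2.6, 3.9, 10.3]
grip_width: 0.0325
grasp_force: 63.7
```

```bash
python3 jog.py '[{"z": 0.001}, {"z": 0.002}, {"z": 0.003}, {"z": 0.003}]';  python3 jog.py '[{"z": 0.001}, {"z": 0.002}, {"z": 0.002}]'
python3 - <<'E'
from h import *
grab("wrist","w5")
E
```

```text
t: 8.3
position: [0.5285, 0.0368, 0.2092]
ee_rot: [[0.963, 0.269, 0.009], [0.269, -0.963, 0.001], [0.009, 0.002, -1.0]]
force: [2.9, 4.6, 12.5]
grip_width: 0.0328
grasp_force: 64.5
t: 8.6
position: [0.5289, 0.0368, 0.2077]
ee_rot: [[0.963, 0.268, 0.011], [0.268, -0.963, 0.001], [0.011, 0.002, -1.0]]
force: [4.4, 5.2, 14.1]
grip_width: 0.0329
grasp_force: 65.0
```

View pics/w5.png

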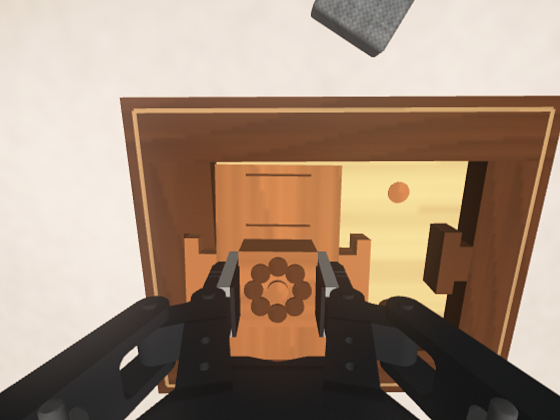

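The block's far end (row 165) has dropped inside the rim (row 161), and the near end is still high. The arm is being pushed along +x and +y, so it is probably riding the near rim. I'll comply with that push.

```bash
python3 jog.py '[{"x": 0.001, "z": -0.001}, {"x": 0.002, "y": -0.001, "z": -0.001}, {"x": 0.003, "y": -0.001, "z": -0.001}, {"x": 0.003, "y": -0.001}]';python3 jog.py '[{"x": 0.001, "z": 0.001}, {"x": 0.001, "z": 0.002}, {"x": 0.001, "z": 0.002}]'
```

```text
t: 9.05
position: [0.5297, 0.0382, 0.2056]
ee_rot: [[0.963, 0.271, 0.005], [0.271, -0.963, -0.001], [0.004, 0.002, -1.0]]
force: [-3.4, -0.7, 18.5]
grip_width: 0.0327
grasp_force: 65.0
t: 9.35
position: [0.5299, 0.0382, 0.2036]
ee_rot: [[0.963, 0.271, 0.001], [0.271, -0.963, -0.001], [0.0, 0.002, -1.0]]
force: [-8.4, -4.6, 18.4]
grip_width: 0.0328
grasp_force: 65.8
```

```bash
python3 jog.py '[{"x": -0.001, "y": 0.001, "z": 0.001}, {"x": -0.0015, "y": 0.001, "z": 0.002}, {"x": -0.0015, "y": 0.001, "z": 0.003}, {"x": -0.0015, "y": 0.001, "z": 0.003}]';python3 jog.py '[{"z": 0.001}, {"z": 0.002}, {"z": 0.002}]'
python3 - <<'E'
from h import *
grab("wrist","w6")
E
```

```text
t: 9.75
position: [0.528, 0.0371, 0.1999]
ee_rot: [[0.963, 0.271, -0.002], [0.271, -0.963, -0.001], [-0.002, 0.0, -1.0]]
force: [-8.3, -2.5, 16.5]
grip_width: 0.033
grasp_force: 66.3
t: 10.05
position: [0.528, 0.0371, 0.1988]
ee_rot: [[0.963, 0.271, -0.004], [0.271, -0.963, -0.001], [-0.004, -0.0, -1.0]]
force: [-14.5, -2.7, 26.2]
grip_width: 0.0327
grasp_force: 67.9
```

View pics/w6.png

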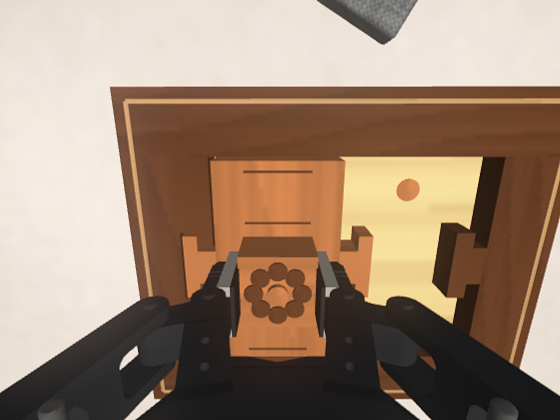

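TCP height 0.199 matches home, and the block has not shifted relative to the hand (far end at 211-344, row 158). I'll release, retreat and check.

```bash
python3 jog.py '[{}, {"z": -0.001}, {"z": -0.002}, {"z": -0.002}]' .07; python3 jog.py '[{"z": -0.03}, {"z": -0.07}, {"z": -0.11}, {"x": -0.04, "z": -0.15}, {"x": -0.07, "z": -0.18}]' .085;python3 jog.py '[{}, {}]'
python3 - <<'E'
from h import *
c,im=grab("wrist","w7",(100,20,500,320),2)
w,r,b=blockpose("wrist",(100,40,460,330));print(r,b)
o=ctrl.observe();R=o["ee_rot"];print(o["position"],np.degrees(np.arctan2(R[1,1],R[0,1])),o["joints"])
E
```

```text
t: 10.5
position: [0.5277, 0.0375, 0.1983]
ee_rot: [[0.963, 0.27, -0.001], [0.27, -0.963, 0.0], [-0.001, -0.0, -1.0]]
force: [0.1, -0.5, 0.2]
grip_width: 0.0698
grasp_force: 0.0
t: 11.0
position: [0.4599, 0.0184, 0.3799]
ee_rot: [[0.963, 0.271, -0.0], [0.271, -0.963, -0.0], [-0.0, -0.0, -1.0]]
force: [0.8, 0.2, 0.7]
grip_width: 0.0849
grasp_force: 0.0
t: 11.2
position: [0.4602, 0.0184, 0.3795]
ee_rot: [[0.963, 0.27, 0.002], [0.27, -0.963, -0.0], [0.002, 0.001, -1.0]]
force: [0.4, -1.0, -0.6]
grip_width: 0.0851
grasp_force: 0.0
((530.8590087890625, 4.093055725097656), (160.57008361816406, 212.3153076171875), 15.691193580627441) (201, 40, 223, 164)
[0.46058925 0.0185357  0.37716634] -74.31093769615231 [-2.06562992e-01 -1.87067254e-01  2.05152478e+00  9.31501226e-05
  1.27983251e+00  1.09037914e+00]
```

View pics/w7.png

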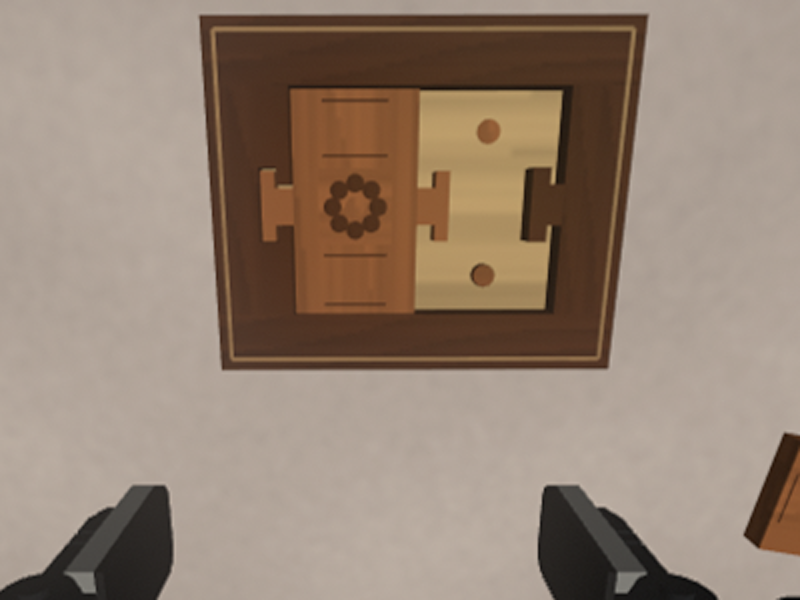

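block_tabs sits level in its place: its end edges line up with the rim and its tab fills the edge socket at (275,205). The sockets-side dowels are at (488,131) and (483,275), with the latter standing. Next is block_sockets. I have used all 10 picture views, so from here I only measure.

```bash
python3 jog.py '[{"x": -0.01, "y": 0.03, "drz": -0.14}, {"x": -0.02, "y": 0.06, "drz": -0.28}, {"x": -0.03, "y": 0.09, "drz": -0.42}, {"x": -0.04, "y": 0.12, "drz": -0.56}, {"x": -0.05, "y": 0.15, "drz": -0.7}]' >/dev/null; python3 - <<'E'
from h import *
o=ctrl.observe();R=o["ee_rot"];print(o["position"],np.degrees(np.arctan2(R[1,1],R[0,1])),delta(.443,-.295,.4))
E
```

```text
[ 0.45319885 -0.14068999  0.3762309 ] -33.84947188296935 [-0.13383972  0.07736912 -0.02411461]
```

```bash
python3 jog.py '[{"x": -0.03, "y": 0.018, "z": -0.006, "drz": -0.14}, {"x": -0.06, "y": 0.036, "z": -0.012, "drz": -0.28}, {"x": -0.09, "y": 0.054, "z": -0.018, "drz": -0.42}, {"x": -0.12, "y": 0.07, "z": -0.023, "drz": -0.56}, {"x": -0.134, "y": 0.077, "z": -0.023, "drz": -0.68}]' >/dev/null; python3 jog.py '[{}, {}]' >/dev/null; cat >> h.py <<'E'
def sock():
    c,im=grab("wrist"); hsv=cv2.cvtColor(im,cv2.COLOR_BGR2HSV)
    m=cv2.inRange(hsv,(3,90,40),(20,255,255)); m[330:]=0
    n=cv2.findContours(m,cv2.RETR_EXTERNAL,cv2.CHAIN_APPROX_NONE)[0]
    for cn in sorted(n,key=cv2.contourArea)[-2:]:
        if cv2.contourArea(cn)<500: continue
        h=cv2.convexHull(cn)[:,0]; q=cv2.approxPolyDP(h,6,True)[:,0]
        r=cv2.minAreaRect((ray(c,h,.016)*1000).astype(np.float32)); print(cv2.boundingRect(cn),r,q.tolist())
    o=ctrl.observe();R=o["ee_rot"];print(o["position"],np.degrees(np.arctan2(R[1,1],R[0,1])),o["joints"].round(3))
    return c
E
python3 -c "from h import *;sock()"
```

```text
(329, 0, 89, 19) ((520.598876953125, -108.58079528808594), (86.61036682128906, 15.669700622558594), 4.593667030334473) [[417, 0], [336, 18], [329, 0]]
(246, 144, 63, 92) ((441.5946960449219, -300.2734680175781), (69.7857894897461, 107.89136505126953), 5.256068706512451) [[308, 144], [306, 235], [249, 235], [246, 145]]
[ 0.44164912 -0.2929973   0.39986654] 4.688178411618014 [-0.8   -0.032  1.867  0.     1.31  -0.882]
```

```bash
python3 jog.py '[{"x": -0.003, "z": 0.03, "drz": -0.01}, {"x": -0.0073, "y": -0.0006, "z": 0.07, "drz": -0.01}, {"x": -0.0073, "y": -0.0006, "z": 0.1, "drz": -0.01}, {"x": -0.0073, "y": -0.0006, "z": 0.1, "drz": -0.01}]' >/dev/null; python3 jog.py '[{}, {}]' >/dev/null; python3 -c "
from h import *
sock();print(delta(.4416,-.3003,.1915))"
```

```text
(233, 140, 86, 123) ((441.4693908691406, -300.02569580078125), (69.90508270263672, 107.30542755126953), 5.276520252227783) [[318, 141], [314, 262], [237, 262], [233, 141]]
[ 0.44210398 -0.3011388   0.30401529] 5.3488802684794 [-0.81   0.093  1.927  0.     1.118 -0.903]
[ 0.0012355  -0.00070426  0.11251055]
```

```bash
python3 jog.py '[{"x": 0.0012, "y": -0.0006, "z": 0.04}, {"x": 0.0012, "y": -0.0006, "z": 0.08}, {"x": 0.0012, "y": -0.0006, "z": 0.102}, {"x": 0.0012, "y": -0.0006, "z": 0.112}, {"x": 0.0012, "y": -0.0006, "z": 0.112}]' >/dev/null; python3 jog.py '[{}, {}, {}, {}, {}]' 0.02 >/dev/null;python3 jog.py '[{}, {}, {}]' ; python3 jog.py '[{"z": -0.02}, {"z": -0.05}, {"z": -0.08}, {"z": -0.11}, {"z": -0.11}]'
python3 - <<'E'
from h import *
o=ctrl.observe();print(o["position"],delta(.49,-.044,.36))
E
```

```text
t: 14.5
position: [0.4412, -0.3003, 0.1911]
ee_rot: [[-0.093, 0.996, 0.002], [0.996, 0.093, -0.002], [-0.002, 0.002, -1.0]]
force: [0.4, 0.1, 7.2]
grip_width: 0.0328
grasp_force: 62.6
t: 15.0
position: [0.4416, -0.3007, 0.3041]
ee_rot: [[-0.093, 0.996, 0.006], [0.996, 0.093, -0.006], [-0.007, 0.005, -1.0]]
force: [0.7, -0.6, -0.9]
grip_width: 0.0328
grasp_force: 61.7
[ 0.44160827 -0.3007405   0.3041117 ] [ 0.25075035  0.07234682 -0.05719392]
```

```bash
python3 jog.py '[{"x": 0.026, "y": 0.013, "drz": 0.14}, {"x": 0.052, "y": 0.026, "drz": 0.28}, {"x": 0.078, "y": 0.039, "drz": 0.42}, {"x": 0.104, "y": 0.052, "drz": 0.56}, {"x": 0.13, "y": 0.065, "drz": 0.7}]' >/dev/null
python3 - <<'E'
from h import *
o=ctrl.observe();R=o["ee_rot"];print(o["position"],np.degrees(np.arctan2(R[1,1],R[0,1])),delta(.5465,-.0283,.26))
E
```

```text
[ 0.49292095 -0.162883    0.29797774] -35.12670774558696 [ 0.14090846 -0.03350983  0.03804608]
```

```bash
python3 jog.py '[{"x": 0.03, "y": -0.007, "drz": 0.14}, {"x": 0.06, "y": -0.014, "z": 0.01, "drz": 0.28}, {"x": 0.09, "y": -0.021, "z": 0.02, "drz": 0.42}, {"x": 0.12, "y": -0.028, "z": 0.03, "drz": 0.56}, {"x": 0.141, "y": -0.0335, "z": 0.038, "drz": 0.688}]' >/dev/null;python3 jog.py '[{}, {}, {}]'
python3 - <<'E'
from h import *
c,im=grab("wrist");o=ctrl.observe();R=o["ee_rot"];print(o["position"],np.degrees(np.arctan2(R[1,1],R[0,1])),delta(.5465,-.0283,.222))
# held block far end: rows/cols transitions (orange saturation) 
hsv=cv2.cvtColor(im,cv2.COLOR_BGR2HSV);g=cv2.cvtColor(im,cv2.COLOR_BGR2GRAY)
print(g[130:185:1,277].tolist());print("row185",list(zip(range(170,230,2),g[185,170:230:2].tolist())),list(zip(range(330,400,2),g[185,330:400:2].tolist())))
E
```

```text
t: 16.3
position: [0.5459, -0.0301, 0.2614]
ee_rot: [[0.962, 0.273, -0.001], [0.273, -0.962, -0.0], [-0.001, -0.0, -1.0]]
force: [-0.0, -0.4, -1.7]
grip_width: 0.0329
grasp_force: 61.6
[ 0.54599585 -0.03023617  0.26172172] -74.21338470036011 [ 0.00101207 -0.00173642  0.03972126]
[85, 85, 87, 86, 85, 84, 82, 81, 82, 82, 82, 81, 81, 78, 69, 184, 220, 214, 211, 208, 208, 208, 209, 211, 215, 203, 140, 77, 82, 93, 134, 153, 151, 151, 151, 151, 151, 151, 155, 126, 87, 78, 130, 154, 151, 150, 150, 152, 151, 151, 151, 151, 151, 150, 151]
row185 [(170, 145), (172, 147), (174, 150), (176, 152), (178, 150), (180, 149), (182, 149), (184, 149), (186, 147), (188, 144), (190, 139), (192, 135), (194, 136), (196, 139), (198, 137), (200, 136), (202, 136), (204, 146), (206, 146), (208, 145), (210, 146), (212, 146), (214, 145), (216, 146), (218, 146), (220, 145), (222, 146), (224, 146), (226, 146), (228, 145)] [(330, 147), (332, 148), (334, 147), (336, 148), (338, 147), (340, 147), (342, 148), (344, 148), (346, 148), (348, 149), (350, 149), (352, 123), (354, 81), (356, 81), (358, 82), (360, 83), (362, 85), (364, 89), (366, 130), (368, 170), (370, 84), (372, 92), (374, 91), (376, 145), (378, 229), (380, 228), (382, 228), (384, 228), (386, 229), (388, 230), (390, 230), (392, 231), (394, 232), (396, 232), (398, 232)]
```

```bash
python3 jog.py '[{"x": 0.001, "y": -0.002, "z": 0.015}, {"x": 0.001, "y": -0.002, "z": 0.03}, {"x": 0.001, "y": -0.002, "z": 0.034}, {"x": 0.001, "y": -0.002, "z": 0.034}]' >/dev/null; python3 jog.py '[{}, {}]'; python3 - <<'E'
from h import *
a=cv2.imread("pics/w4.png",0);c,b=grab("wrist");b=cv2.cvtColor(b,6);o=ctrl.observe()
for n,g in(("tabs",a),("sock",b)):
    print(n,list(zip(range(148,168),g[148:168,290].tolist())));print(list(zip(range(198,216),g[200,198:216].tolist())),list(zip(range(336,372),g[200,336:372].tolist())))
print(o["position"],delta(.5464,-.0281,.222))
E
```

```text
t: 16.95
position: [0.5469, -0.0273, 0.2282]
ee_rot: [[0.962, 0.272, 0.001], [0.272, -0.962, -0.0], [0.001, 0.001, -1.0]]
force: [-0.0, -0.6, -1.5]
grip_width: 0.0327
grasp_force: 61.6
tabs [(148, 77), (149, 78), (150, 79), (151, 79), (152, 79), (153, 78), (154, 80), (155, 83), (156, 82), (157, 80), (158, 117), (159, 147), (160, 152), (161, 151), (162, 150), (163, 151), (164, 152), (165, 152), (166, 153), (167, 144)]
[(198, 83), (199, 82), (200, 82), (201, 83), (202, 81), (203, 81), (204, 83), (205, 83), (206, 82), (207, 81), (208, 81), (209, 80), (210, 81), (211, 79), (212, 92), (213, 127), (214, 135), (215, 134)] [(336, 139), (337, 136), (338, 135), (339, 134), (340, 133), (341, 140), (342, 183), (343, 220), (344, 218), (345, 217), (346, 217), (347, 217), (348, 217), (349, 217), (350, 217), (351, 217), (352, 217), (353, 217), (354, 217), (355, 217), (356, 218), (357, 218), (358, 218), (359, 217), (360, 217), (361, 217), (362, 218), (363, 218), (364, 218), (365, 218), (366, 217), (367, 218), (368, 218), (369, 218), (370, 218), (371, 218)]
sock [(148, 82), (149, 81), (150, 79), (151,
[... 199 characters left out ...]
, 143), (199, 143), (200, 144), (201, 145), (202, 144), (203, 145), (204, 147), (205, 147), (206, 148), (207, 148), (208, 148), (209, 147), (210, 147), (211, 148), (212, 148), (213, 148), (214, 147), (215, 148)] [(336, 148), (337, 147), (338, 147), (339, 147), (340, 147), (341, 148), (342, 147), (343, 147), (344, 147), (345, 147), (346, 148), (347, 148), (348, 148), (349, 150), (350, 144), (351, 110), (352, 72), (353, 77), (354, 81), (355, 82), (356, 85), (357, 83), (358, 83), (359, 82), (360, 83), (361, 83), (362, 83), (363, 84), (364, 83), (365, 84), (366, 83), (367, 81), (368, 81), (369, 81), (370, 81), (371, 81)]
[ 0.54689911 -0.02725227  0.22826521] [-0.00071758  0.00067569  0.00626491]
```

```bash
python3 jog.py '[{"y": 0.0004, "z": 0.004}, {"y": 0.0004, "z": 0.008}, {"y": 0.0004, "z": 0.011}, {"y": 0.0004, "z": 0.013}, {"y": 0.0004, "z": 0.013}]';  python3 jog.py '[{"z": 0.001}, {"z": 0.002}, {"z": 0.003}, {"z": 0.003}]'
```

```text
t: 17.5
position: [0.5465, -0.0275, 0.2142]
ee_rot: [[0.962, 0.272, -0.001], [0.272, -0.962, 0.0], [-0.001, -0.0, -1.0]]
force: [-0.5, -0.0, -2.8]
grip_width: 0.0326
grasp_force: 61.6
t: 17.9
position: [0.5466, -0.0275, 0.2116]
ee_rot: [[0.962, 0.272, -0.0], [0.272, -0.962, 0.0], [-0.0, -0.0, -1.0]]
force: [-1.1, 0.3, -1.7]
grip_width: 0.033
grasp_force: 61.6
```

```bash
python3 jog.py '[{"z": 0.001}, {"z": 0.002}, {"z": 0.003}, {"z": 0.003}]';python3 jog.py '[{"z": 0.001}, {"z": 0.002}, {"z": 0.003}, {"z": 0.003}]'
```

```text
t: 18.3
position: [0.5466, -0.0276, 0.2085]
ee_rot: [[0.962, 0.272, -0.0], [0.272, -0.962, 0.0], [-0.0, -0.0, -1.0]]
force: [-0.6, -0.3, -1.6]
grip_width: 0.0328
grasp_force: 61.6
t: 18.7
position: [0.5471, -0.0276, 0.2068]
ee_rot: [[0.962, 0.272, -0.0], [0.272, -0.962, 0.0], [-0.0, -0.0, -1.0]]
force: [-3.2, 1.6, 8.0]
grip_width: 0.0325
grasp_force: 62.8
```

It stops about 8 mm proud at TCP 0.207, which means it is resting on the dowel the wrong way round. I'll lift it and turn it half round.

```bash
python3 jog.py '[{"z": -0.02}, {"z": -0.05}, {"z": -0.06, "drz": -0.14}, {"z": -0.06, "drz": -0.28}, {"z": -0.06, "drz": -0.42}]' >/dev/null
python3 jog.py '[{"drz": -0.14}, {"drz": -0.28}, {"drz": -0.42}, {"drz": -0.56}, {"drz": -0.7}]' >/dev/null
python3 jog.py '[{"drz": -0.14}, {"drz": -0.28}, {"drz": -0.42}, {"drz": -0.56}, {"drz": -0.7}]' >/dev/null
python3 jog.py '[{"drz": -0.14}, {"drz": -0.28}, {"drz": -0.42}, {"drz": -0.56}, {"drz": -0.7}]' >/dev/null
python3 jog.py '[{"drz": -0.14}, {"drz": -0.28}, {"drz": -0.42}, {"drz": -0.56}, {"drz": -0.6216}]'
python3 jog.py '[{}, {}]' >/dev/null
python3 - <<'E'
from h import *
o=ctrl.observe();R=o["ee_rot"];print(o["position"],np.degrees(np.arctan2(R[1,1],R[0,1])),o["joints"][5],delta(.5466,-.0276,.214))
c,b=grab("wrist");b=cv2.cvtColor(b,6)
print(list(zip(range(148,168),b[148:168,290].tolist())));print(list(zip(range(190,216),b[200,190:216].tolist())),list(zip(range(336,372),b[200,336:372].tolist())))
E
```

```text
t: 21.2
position: [0.5466, -0.0275, 0.2654]
ee_rot: [[-0.961, -0.276, -0.0], [-0.276, 0.961, 0.0], [0.0, 0.0, -1.0]]
force: [-0.4, 0.1, -2.4]
grip_width: 0.0329
grasp_force: 61.8
[ 0.54662874 -0.02754865  0.26556268] 105.72439903337319 -2.1027818526002973 [ 3.20272949e-05 -4.55907724e-05  5.15626876e-02]
[(148, 200), (149, 200), (150, 199), (151, 198), (152, 197), (153, 196), (154, 198), (155, 184), (156, 125), (157, 68), (158, 70), (159, 98), (160, 141), (161, 156), (162, 154), (163, 153), (164, 154), (165, 153), (166, 154), (167, 154)]
[(190, 96), (191, 98), (192, 97), (193, 97), (194, 97), (195, 95), (196, 94), (197, 93), (198, 93), (199, 89), (200, 86), (201, 86), (202, 85), (203, 97), (204, 137), (205, 156), (206, 154), (207, 154), (208, 154), (209, 154), (210, 154), (211, 154), (212, 153), (213, 154), (214, 153), (215, 153)] [(336, 149), (337, 149), (338, 149), (339, 149), (340, 148), (341, 148), (342, 148), (343, 148), (344, 149), (345, 148), (346, 148), (347, 148), (348, 148), (349, 149), (350, 144), (351, 113), (352, 68), (353, 68), (354, 69), (355, 69), (356, 71), (357, 70), (358, 70), (359, 69), (360, 69), (361, 69), (362, 68), (363, 68), (364, 68), (365, 69), (366, 68), (367, 67), (368, 68), (369, 68), (370, 68), (371, 68)]
```

```bash
python3 jog.py '[{"z": 0.015}, {"z": 0.035}, {"z": 0.045}, {"z": 0.05}, {"z": 0.05}]';  python3 jog.py '[{"z": 0.001}, {"z": 0.003}, {"z": 0.005}, {"z": 0.005}]';  python3 jog.py '[{"z": 0.001}, {"z": 0.002}, {"z": 0.003}, {"z": 0.003}]'
```

```text
t: 21.95
position: [0.5465, -0.0275, 0.2148]
ee_rot: [[-0.962, -0.272, -0.001], [-0.272, 0.962, 0.0], [0.001, 0.001, -1.0]]
force: [0.3, 0.3, -1.6]
grip_width: 0.0327
grasp_force: 61.7
t: 22.35
position: [0.5465, -0.0277, 0.2107]
ee_rot: [[-0.962, -0.272, -0.001], [-0.272, 0.962, -0.0], [0.001, -0.0, -1.0]]
force: [-3.7, -1.9, -0.5]
grip_width: 0.0328
grasp_force: 62.0
t: 22.75
position: [0.5465, -0.0277, 0.2078]
ee_rot: [[-0.962, -0.272, -0.001], [-0.272, 0.962, -0.0], [0.001, 0.0, -1.0]]
force: [-5.2, -1.5, -0.3]
grip_width: 0.0331
grasp_force: 62.1
```

```bash
python3 jog.py '[{"z": 0.001}, {"z": 0.002}, {"z": 0.003}, {"z": 0.004}]';  python3 jog.py '[{"z": 0.001}, {"z": 0.003}, {"z": 0.005}, {"z": 0.005}]'
```

```text
t: 23.15
position: [0.5465, -0.0277, 0.2039]
ee_rot: [[-0.962, -0.272, -0.001], [-0.272, 0.962, -0.0], [0.001, 0.0, -1.0]]
force: [-5.0, -1.1, 1.4]
grip_width: 0.0326
grasp_force: 62.2
t: 23.55
position: [0.5465, -0.0277, 0.1991]
ee_rot: [[-0.962, -0.272, -0.002], [-0.272, 0.962, -0.0], [0.002, 0.0, -1.0]]
force: [-6.9, -2.0, 4.3]
grip_width: 0.0326
grasp_force: 62.4
```

```bash
python3 jog.py '[{"z": 0.001}, {"z": 0.002}, {"z": 0.002}]'; python3 jog.py '[{}, {"z": -0.002}, {"z": -0.002}, {"z": -0.002}, {"z": -0.002}]' .06; python3 jog.py '[{"z": -0.02}, {"z": -0.035}, {"z": -0.035}]' ; python3 jog.py '[{}, {}, {}, {}, {}]' 0; python3 jog.py '[{"z": 0.004}, {"z": 0.008}, {"z": 0.01}]'
```

```text
t: 23.85
position: [0.5468, -0.0278, 0.199]
ee_rot: [[-0.962, -0.273, -0.003], [-0.273, 0.962, -0.0], [0.003, 0.001, -1.0]]
force: [-14.6, -1.2, 20.1]
grip_width: 0.0331
grasp_force: 64.5
t: 24.35
position: [0.5468, -0.0275, 0.1987]
ee_rot: [[-0.962, -0.272, 0.0], [-0.272, 0.962, -0.0], [-0.0, -0.0, -1.0]]
force: [-0.3, 0.7, 0.4]
grip_width: 0.0598
grasp_force: 0.0
t: 24.65
position: [0.5479, -0.0278, 0.2363]
ee_rot: [[-0.962, -0.272, 0.005], [-0.272, 0.962, -0.001], [-0.005, -0.003, -1.0]]
force: [1.6, -0.4, -0.6]
grip_width: 0.0599
grasp_force: 0.0
t: 25.15
position: [0.5466, -0.0275, 0.2333]
ee_rot: [[-0.962, -0.272, -0.001], [-0.272, 0.962, 0.0], [0.001, 0.0, -1.0]]
force: [-0.5, 0.2, 1.9]
grip_width: 0.0005
grasp_force: 0.0
t: 25.45
position: [0.5465, -0.0275, 0.223]
ee_rot: [[-0.962, -0.272, -0.001], [-0.272, 0.962, 0.0], [0.001, 0.001, -1.0]]
force: [-0.0, -0.1, 0.0]
grip_width: 0.0
grasp_force: 0.0
```

```bash
for i in 1 ; do python3 jog.py '[{"z": 0.001}, {"z": 0.001}]'|grep -E "pos|force:"; python3 jog.py '[{"z": 0.001}, {"z": 0.001}]'|grep -E "pos|force:";python3 jog.py '[{"z": 0.001}, {"z": 0.001}]'|grep -E "pos|force:"; done
echo over tabs; python3 jog.py '[{"z": -0.012}, {"y": 0.03, "z": -0.012}, {"y": 0.068, "z": -0.012}, {"y": 0.068, "z": -0.005}, {"y": 0.068, "z": -0.002}]'|grep -E "pos|force:"; python3 jog.py '[{"z": 0.001}, {"z": 0.001}]'|grep -E "pos|force:"; python3 jog.py '[{"z": 0.001}, {"z": 0.001}]'|grep -E "pos|force:"
```

```text
position: [0.5466, -0.0275, 0.2224]
force: [-0.1, 0.2, -0.0]
grasp_force: 0.0
position: [0.5467, -0.0275, 0.2217]
force: [-0.5, 0.1, -0.1]
grasp_force: 0.0
position: [0.5469, -0.0276, 0.2214]
force: [-3.2, 0.9, 5.1]
grasp_force: 2.6
over tabs
position: [0.528, 0.0384, 0.2227]
force: [0.9, 0.5, -0.2]
grasp_force: 0.0
position: [0.5285, 0.0371, 0.2217]
force: [-0.4, 0.1, 0.5]
grasp_force: 0.0
position: [0.5287, 0.0371, 0.2214]
force: [-1.9, -1.1, 5.4]
grasp_force: 2.3
```

Both bosses touch at the same height, TCP 0.2214. That puts the fingertips at 0.048 m, the home height. I'll retreat and hand in.

```bash
python3 jog.py '[{"z": -0.03}, {"z": -0.07}, {"z": -0.11}, {"z": -0.13}, {"z": -0.13}]'; python3 jog.py '[{}, {}]' >/dev/null; python3 -c "
from station import ctrl
print(ctrl.job_done())"
```

```text
t: 27.45
position: [0.5294, 0.0374, 0.3548]
ee_rot: [[-0.962, -0.272, 0.008], [-0.272, 0.962, -0.001], [-0.007, -0.003, -1.0]]
force: [0.6, -0.6, -0.7]
grip_width: 0.0002
grasp_force: 0.0
the job is handed in; nothing more can be done
None
```

I handed the job in at about 28 s with both blocks seated flush by touch (both bosses at home height); the cup, jar and brush were never approached, and no verdict was returned.

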